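Kickstand down, then hold the label-reel stand upright

ROBOT

A 6-joint arm with a two-finger parallel gripper is mounted at the origin on the work surface. World frame = base frame: x ahead of the robot, y to its left, z up, the work surface at z = 0. Lengths are in m, angles in rad, forces in N, time in s.
With the tool pointing down it reaches from about 0.325 to 0.9 m from the base axis. Payload 6.1 kg.
Tool frame: the origin (TCP) lies midway between the tips of the shut fingers; the grasp point (between the pads) lies 19 mm behind it; z points along the fingers, y is the direction in which the jaws open and shut (so a half turn about z gives the same grasp; the last joint's range is limited). The gripper opens to 87 mm and grips with 3 to 60 N. Pads are 19 mm wide; open, the fingers measure 117 mm over their backs; the gripper's body (75 mm by 190 mm) begins 51 mm behind the grasp point.
Start: joints at [-1.349, 0.22, 1.526, -0, 1.395, -0.126], TCP at [0.213, -0.588, 0.223] pointing down, gripper open.
Joint ranges: [-2.98, 2.98], [-0.91, 2.08], [0.09, 2.57], [-1.24, 4.39], [0.2, 2.65], [-2.68, 2.68]. Speed limits (rad/s): [2.57, 2.57, 3.01, 3.14, 3.14, 3.14].

INTERFACE

Orientations are given as a unit quaternion [w, x, y, z].
In Python, from station import manip gives the robot as it stands. Calls block until the motion is done:
- manip.move_to(position, orientation): joint-space move of the TCP to a pose.
- manip.move_straight(position, velocity=0.15, frame=None): straight line of the TCP; frame=None keeps the orientation; velocity is the mean speed in m/s.
- manip.move_joints(angles): joint-space move.
- manip.gripper_to(opening, f_grip=None): finger opening in m; f_grip is the grip in N (None keeps the last); returns when the fingers have stopped.
- manip.wait(seconds).
- manip.ik(position, orientation): joint angles nearest the present ones, or None.
- manip.get_state(): the state.
- manip.capture(name): name is "scene" or "top"; returns a dict with "img" (400x640x3 uint8, blue, green, red), "fx", "fy", "cx", "cy" (pixels), "k1" (the pictures are not rectified: a ray, as slopes to the right and down, at radius r is drawn at 1 + k1 r^2 times it, then the intrinsics apply), "xyz" and "attitude" of the camera in the world. Camera axes: x right, y down, z forward; pixel columns grow to the right and rows downward; lengths in m; the calibration is good to about 2 mm. A picture is of the moment at which its call begins. There is no depth.
A pose or a line that the arm cannot do raises manip.PlanningError and nothing moves.
- manip.sign_off(): hands the job in, once; it reports no verdict.
The state is a dict: "clock": time; "qpos": joint angles; "dq": joint speeds; "tau": joint torques, N m; "ee_pos": TCP position; "ee_rot": TCP orientation; "wrist_force": force on the tool from outside, world axes, zero at the start; "torque": the same for the moment, N m; "opening": finger opening in m.
Only numpy, scipy, OpenCV 4.12 (cv2) and the standard library are available. Lean on these libraries where they do the work, as an engineer would, in place of code of your own. Each camera call takes 0.05 s, during which the arm holds its last target.

TASK

The empty label-reel stand is leaning back on its rest and needs a new roll. Push its kickstand down over centre until it snaps against its stop; then take the stand by its top handle, bring the frame up until you feel the kickstand's red foot seat on its pad with the frame upright, and finish while still holding it there, pulled snugly but not hard onto that foot, because the empty frame is back-heavy and would tip back if let go. Leave the jars and other loose things on the bench alone.

Things in the scene. Friction and masses are not known exactly. Their poses are not given: they have to be found in the camera images.
- stand: blue steel base plate of the reel stand, fixed to the bench, 10 mm thick, 320 mm long and 90 mm wide with a 220 mm cross bar at its front and a 200 mm one at its rear. Origin on the bench under the tilt hinge (hinge axis along its y, 35 mm above the bench). Its -x points to its front (hub, kickstand and foot pad, roughly towards the robot), +x to its rear (the rubber-tipped rest), y along the hinge (the stowed kickstand sticks out to +y), z up; yaw varies up to 0.4 rad
- frame_post (a joint): tilt of the frame (30 mm square aluminium post, 2 kg with the brake, hub, handle and kickstand) about the base's hinge, rad: 0 = upright, 0.40 = leaning back on its rest (start), positive is to the rear. Swings freely; raising it by the handle takes about 6 N at first, falling to about 1 N upright; with the kickstand down it stops at 0 as the foot meets its pad. Let go, it falls back
- handle: the black D-handle's grip bar on top of the frame: round, 22 mm thick, 100 mm long, along the hinge axis; origin at the bar's centre, 305 mm from the tilt hinge along the post (340 mm above the bench when upright). Open space 30 mm below the bar between its two thin side rods (at +-44 mm). Its z points up the post; tilts with the frame
- leg_rod (a joint): kickstand angle, rad: 0 = stowed (sticking out sideways to the stand's +y, nearly level), 1.84 = down at its stop (pointing down and out to the front, past centre). It turns about a slanted pivot, so that it swings down and to the front at once. A spring holds it at either end: dead centre is near 0.95; up to there it takes about 4 to 6 N near its end, past it the leg snaps down by itself
- kickstand_pivot (a point): pivot of the kickstand on the frame, 34 mm in front of the post's middle and 100 mm above the tilt hinge along the post. In the frame's own axes (those of handle) the pivot's axis is (-0.706, -0.071, 0.705); the leg turns right-handed about it as it goes down
- kickstand_push (a point): point on the kickstand leg's centre line 130 mm from its pivot, on the red sleeve (18 mm thick there; the red foot's round end, 24 mm wide, is 25 mm further out). Press it down and to the front together, from above or with a fingertip behind it. At 0 the leg points along (0, 0.995, 0.100) in the frame's axes
- foot: the red rubber foot of the kickstand, a ball 24 mm wide with a sleeve behind it; origin at the ball's centre, 155 mm from the pivot
- foot_pad: black rubber pad on the base's front cross bar, 46 x 60 mm, on which the foot lands; origin at its centre, 12 mm above the bench, 2 mm below its top
- jar_a: a filled clear jar with a red lid, 76 mm wide, 102 mm tall, loose on the bench; origin at the centre of its underside. To be left alone
- jar_b: a filled clear jar with a red lid, 76 mm wide, 102 mm tall, loose on the bench; origin at the centre of its underside. To be left alone
- jar_c: a filled clear jar with a red lid, 76 mm wide, 102 mm tall, loose on the bench; origin at the centre of its underside. To be left alone
- label_roll: new roll of labels, white with coloured bands, 100 mm wide, 60 mm tall, lying flat on the bench; origin at the centre of its underside. To be left alone
- empty_core: empty cardboard core, 46 mm wide, 60 mm tall, standing; origin at the centre of its underside. To be left alone
- screwdriver: screwdriver lying on the bench. To be left alone
- scanner_cradle: low grey and black cradle, 110 x 55 x 27 mm, loose on the bench; origin at the centre of its underside. To be left alone

How it is judged:
By the outcome, as a careful person would: the job done as asked, in the order asked, and still so for the second after the job is handed in, while the arm keeps its last pose, push and grip.
It also fails if it takes over 64 s, if anything falls off the work surface, if the arm or the gripper's body presses on something with over 40 N, if the wrist force passes 120 N, or if a joint passes its speed limit or range.

## Working session

There is one attempt and no reset: what is moved stays moved. The work goes in short steps, each a Python script; the robot and the scene stay as the last script left them, time stands still between calls to the robot, and variables do not carry over. Pictures are saved under pics/ and viewed, and the job is handed in when it is done.

```bash
ls; mkdir -p pics; python3 - <<'E'
from station import manip
import cv2,numpy as np
s=manip.get_state();print(s)
for n in("scene","top"):
    c=manip.capture(n);cv2.imwrite(f"pics/{n}0.png",c["img"]);np.save(f"pics/{n}0.npy",c,allow_pickle=True)
    print({k:v for k,v in c.items() if k!="img"})
E
```

```text
pics
{'clock': 0.0, 'qpos': array([-1.34908847e+00,  2.21212585e-01,  1.52761622e+00,  2.10017072e-05,
        1.39473615e+00, -1.26107798e-01]), 'dq': array([ 0.00052265, -0.00037482,  0.00019589,  0.00080203,  0.00114329,
        0.00013183]), 'tau': array([-1.69168405e-03, -4.94617903e+01, -3.87375140e+01,  6.97969529e-02,
        5.71551849e-02, -1.30173944e-04]), 'ee_pos': array([ 0.21288615, -0.58695167,  0.22144297]), 'ee_rot': array([-9.85517372e-04,  9.84915949e-01,  1.73030636e-01, -3.67951422e-05]), 'wrist_force': array([ 0.21190258, -0.12183291, -0.90244669]), 'torque': array([-0.04025229, -0.00738572, -0.026674  ]), 'opening': 0.08743234579070205}
{'fx': 420.23341344495935, 'fy': 420.23341344495935, 'cx': 320.00177912093113, 'cy': 198.62946654857524, 'k1': 0.026768807560058904, 'xyz': array([1.10231902, 0.01024384, 1.19565764]), 'attitude': array([-0.19061786,  0.65246782,  0.70457018, -0.20379264])}
{'fx': 444.98265227724454, 'fy': 444.98265227724454, 'cx': 323.43838600471355, 'cy': 203.60215800573923, 'k1': -0.07094123848196596, 'xyz': array([ 0.27825971, -0.00910852,  1.72485877]), 'attitude': array([ 0.04308475, -0.6998622 ,  0.71112619, -0.0513433 ])}
```

View pics/scene0.png

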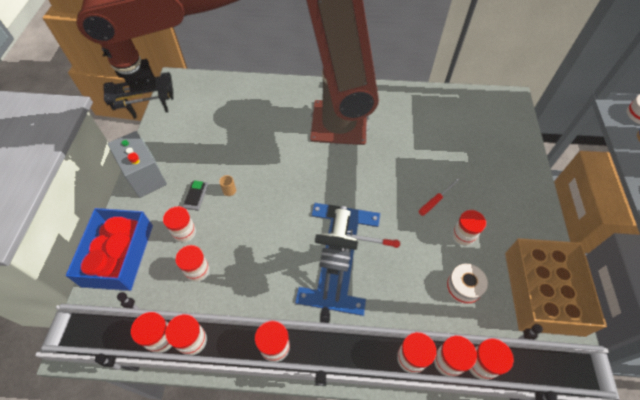

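View pics/top0.png

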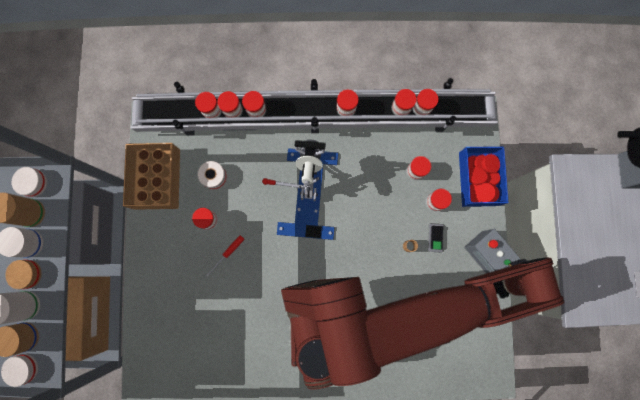

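The scene view looks back at the robot. The stand is around (335,255), with its kickstand sticking out to (392,243). In the top view the stand is at (308,195) and the foot at (266,182). Next I'll zoom in on both.

```bash
python3 - <<'E'
import cv2
a=cv2.imread("pics/scene0.png")[190:325,280:420];cv2.imwrite("pics/sc0z.png",cv2.resize(a,None,fx=4.4,fy=4.4,interpolation=cv2.INTER_CUBIC))
a=cv2.imread("pics/top0.png")[130:250,250:350];cv2.imwrite("pics/tp0z.png",cv2.resize(a,None,fx=5,fy=5,interpolation=cv2.INTER_CUBIC))
E
```

```text
(no output)
```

View pics/sc0z.png

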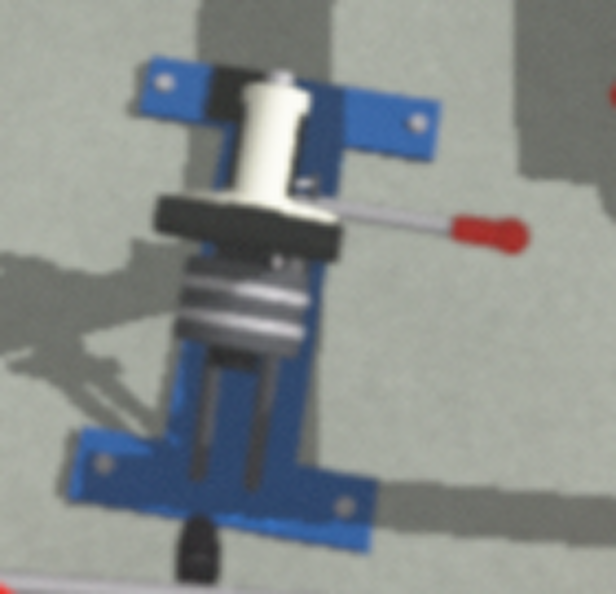

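View pics/tp0z.png

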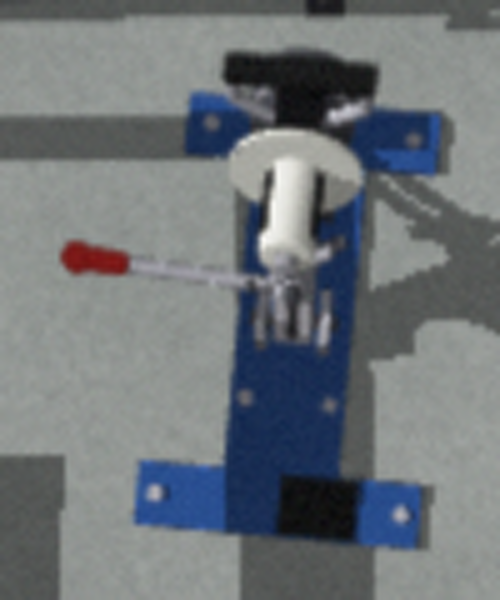

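```bash
cat > h.py <<'E'
import numpy as np,cv2
from scipy.spatial.transform import Rotation as R
from scipy.optimize import least_squares
def rot(q): return R.from_quat([q[1],q[2],q[3],q[0]])
def quat(r): x,y,z,w=r.as_quat(); return [w,x,y,z]
def ray(c,u,v):
    xd,yd=(u-c["cx"])/c["fx"],(v-c["cy"])/c["fy"]; x,y=xd,yd
    for _ in range(20):
        f=1+c["k1"]*(x*x+y*y); x,y=xd/f,yd/f
    d=rot(c["attitude"]).apply([x,y,1.]); return np.array(c["xyz"]),d/np.linalg.norm(d)
def plane(c,p,z):
    o,d=ray(c,*p); return o+d*(z-o[2])/d[2]
def tri(c1,p1,c2,p2):
    o1,d1=ray(c1,*p1);o2,d2=ray(c2,*p2)
    t=np.linalg.lstsq(np.c_[d1,-d2],o2-o1,rcond=None)[0]
    a,b=o1+d1*t[0],o2+d2*t[1]; return (a+b)/2,np.linalg.norm(a-b)
def proj(c,P):
    p=rot(c["attitude"]).inv().apply(np.atleast_2d(P)-c["xyz"]); xy=p[:,:2]/p[:,2:]
    f=1+c["k1"]*(xy**2).sum(1,keepdims=True); return xy*f*[c["fx"],c["fy"]]+[c["cx"],c["cy"]]
# stand kinematics, base frame
AX=np.array([-.706,-.071,.705]);AX/=np.linalg.norm(AX)
def frame_pt(p,tilt): return R.from_euler('y',tilt).apply(p)+[0,0,.035]
def leg_pt(d,q,tilt):
    l=R.from_rotvec(AX*q).apply([0,.995,.1]); return frame_pt(np.array([-.034,0,.1])+d*l,tilt)
def world(s,p): return R.from_euler('z',s[2]).apply(p)+[s[0],s[1],0]
def load(n): return np.load(n,allow_pickle=True).item()
def red(img):
    h=cv2.cvtColor(img,cv2.COLOR_BGR2HSV); return (cv2.inRange(h,(0,120,60),(8,255,255))|cv2.inRange(h,(172,120,60),(180,255,255)))
def blob(m,box):
    x0,y0,x1,y1=box; k=np.zeros_like(m); k[y0:y1,x0:x1]=m[y0:y1,x0:x1]; return k
E
python3 - <<'E'
from h import *
S,T=load("pics/scene0.npy"),load("pics/top0.npy")
def redaxis(c,box):
    m=blob(red(c["img"]),box); p=np.argwhere(m)[:,::-1]; print("red",len(p),p.min(0),p.max(0),p.mean(0)); return p.mean(0)
rs=redaxis(S,(375,230,410,256)); rt=redaxis(T,(258,172,282,192))
print("sleeve mid",tri(S,rs,T,rt))
def dark(c,box):
    g=c["img"].max(2); m=blob(((g<60)*255).astype(np.uint8),box); n,l,st,ce=cv2.connectedComponentsWithStats(m); i=1+st[1:,4].argmax()
    r=cv2.minAreaRect(np.argwhere(l==i)[:,::-1].astype(np.float32)); print("dark",st[i],ce[i],r); return ce[i]
hs=dark(S,(312,232,362,252)); ht=dark(T,(290,138,328,149))
print("handle",tri(S,hs,T,ht))
# base blue corners
for c,n in((T,"top"),(S,"scene")):
    h=cv2.cvtColor(c["img"],cv2.COLOR_BGR2HSV); m=cv2.inRange(h,(100,130,30),(120,255,255))
    m=blob(m,(270,145,345,245) if n=="top" else (290,200,385,318))
    pts=np.argwhere(m)[:,::-1]; 
    W=np.array([plane(c,p,.01)[:2] for p in pts]); print(n,cv2.minAreaRect(W.astype(np.float32)),len(W))
    hull=cv2.convexHull(W.astype(np.float32))[:,0]; print(cv2.approxPolyDP(hull,.012,True)[:,0])
# pad
g=T["img"].max(2); m=blob(((g<45)*255).astype(np.uint8),(300,222,326,242)); p=np.argwhere(m)[:,::-1]; print("pad",plane(T,p.mean(0),.014),len(p))
# predicted points base frame
print("sleeve~140",leg_pt(.14,0,.4),"foot",leg_pt(.155,0,.4),"handle",frame_pt([0,0,.305],.4),"foot down",leg_pt(.155,1.84,0))
E
```

```text
red 91 [383 240] [399 246] [391.37362637 242.61538462]
red 60 [262 179] [275 184] [268.35       181.56666667]
sleeve mid (array([0.57170052, 0.16791309, 0.15632433]), np.float64(0.0024719195216008627))
dark [316 237  40  13 208] [335.85096154 243.82211538] ((335.5823669433594, 243.62940979003906), (39.37287902832031, 10.738059043884277), 12.52880859375)
dark [295 141  30   8 201] [309.70646766 144.49253731] ((309.5, 144.5), (7.0, 29.0), 90.0)
handle (array([0.66381184, 0.01535392, 0.31080739]), np.float64(0.001961480935762578))
top ((0.5512952208518982, 0.02631566673517227), (0.21753467619419098, 0.34052103757858276), 84.20933532714844) 1500
[[ 0.7286901   0.10150578]
 [ 0.39321202  0.14978608]
 [ 0.3745026  -0.06185457]
 [ 0.7097102  -0.08810425]]
scene ((0.5515240430831909, 0.028305470943450928), (0.2136666178703308, 0.34062618017196655), 84.00628662109375) 1640
[[ 0.7294965   0.10471012]
 [ 0.39621177  0.14962323]
 [ 0.37393713 -0.05865324]
 [ 0.7093154  -0.0859616 ]]
pad [0.40197717 0.01090338 0.014     ] 178
sleeve~140 [0.01307762 0.1393     0.15324118] foot [0.01366174 0.154225   0.15462277] handle [0.11877259 0.         0.3159236 ] foot down [-0.13982677 -0.03047004  0.02592263]
```

```bash
python3 - <<'E'
from h import *
S,T=load("pics/scene0.npy"),load("pics/top0.npy")
s=[.545,.0283,-.095]
for q in np.arange(0,1.9,.2):
    p=world(s,leg_pt(.13,q,.4)); v=world([0,0,s[2]],(leg_pt(.13,q+.01,.4)-leg_pt(.13,q-.01,.4)))/.0026
    print(round(q,2),p.round(3),v.round(2),"piv dir",(world(s,leg_pt(1,q,.4))-world(s,leg_pt(0,q,.4))).round(2))
print(world(s,leg_pt(0,0,.4)), "handle",world(s,frame_pt([0,0,.305],.4)),world(s,frame_pt([0,0,.305],0)))
for c,n,b in((S,"scene",(280,190,420,325)),(T,"top",(250,130,350,250))):
    f=5 if n=="top" else 4; im=cv2.resize(c["img"][b[1]:b[3],b[0]:b[2]],None,fx=f,fy=f,interpolation=cv2.INTER_CUBIC)
    P=[world(s,leg_pt(d,0,.4)) for d in(0,.13,.155)]+[world(s,frame_pt([0,y,.305],.4)) for y in(-.05,0,.05)]+[world(s,np.array([-.14,-.0305,.014]))]
    for u in proj(c,P): cv2.circle(im,tuple(((u-b[:2]+.5)*f).astype(int)),4,(0,255,0),-1)
    cv2.imwrite(f"pics/ov_{n}.png",im)
a,b=cv2.imread("pics/ov_scene.png"),cv2.imread("pics/ov_top.png");H=540
b=cv2.copyMakeBorder(b,0,0,0,0,cv2.BORDER_CONSTANT);f=H/b.shape[0];cv2.imwrite("pics/ov.png",cv2.resize(np.hstack([a,cv2.resize(b,None,fx=f,fy=f)]),None,fx=.78,fy=.78))
E
```

```text
0.0 [0.57  0.156 0.152] [-0.92  0.16 -0.37] piv dir [0.13 0.99 0.09]
0.2 [0.546 0.157 0.142] [-0.92 -0.04 -0.38] piv dir [-0.05  1.    0.02]
0.4 [0.522 0.154 0.133] [-0.89 -0.24 -0.38] piv dir [-0.23  0.97 -0.06]
0.6 [0.5   0.145 0.123] [-0.83 -0.43 -0.36] piv dir [-0.41  0.9  -0.13]
0.8 [0.479 0.132 0.114] [-0.73 -0.6  -0.32] piv dir [-0.56  0.8  -0.2 ]
1.0 [0.462 0.114 0.106] [-0.61 -0.74 -0.28] piv dir [-0.7   0.67 -0.26]
1.2 [0.448 0.093 0.1  ] [-0.46 -0.86 -0.22] piv dir [-0.8   0.5  -0.31]
1.4 [0.438 0.07  0.095] [-0.29 -0.95 -0.15] piv dir [-0.88  0.32 -0.35]
1.6 [0.433 0.044 0.092] [-0.11 -0.99 -0.08] piv dir [-0.92  0.13 -0.37]
1.8 [0.433 0.018 0.091] [ 0.08 -1.   -0.01] piv dir [-0.92 -0.07 -0.38]
[0.55259138 0.02757664 0.14034632] handle [0.66323704 0.01703357 0.3159236 ] [0.545  0.0283 0.34  ]
```

View pics/ov.png

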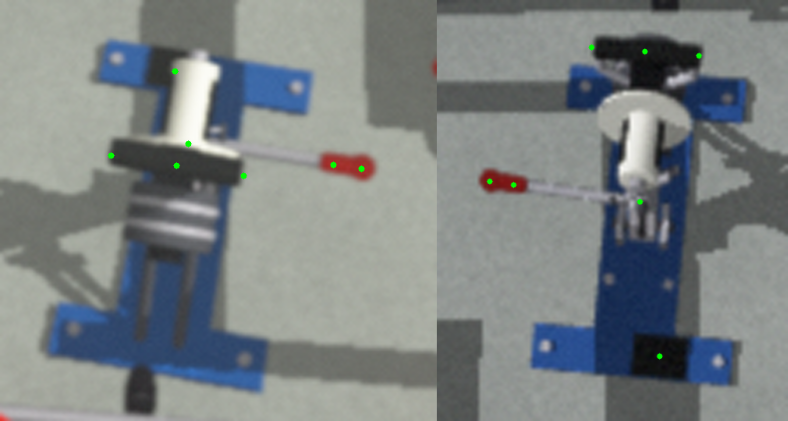

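The stand fits at about (0.545, 0.028), yaw −0.095. The overlay agrees with the handle, foot and pad to a few mm. Next I'll place the shut fingers behind the leg.

```bash
cat >> h.py <<'E'
s=[.545,.0283,-.095]
def tool(z,y):
    z=np.array(z)/np.linalg.norm(z); y=np.array(y)-np.dot(y,z)*z; y/=np.linalg.norm(y); return quat(R.from_matrix(np.c_[np.cross(y,z),y,z]))
t=.2
ZP=np.array([0,-np.sin(t),-np.cos(t)])
def push_tcp(q,extra=0.,d=.132):
    p=world(s,leg_pt(d,q,.4)); v=world([0,0,s[2]],leg_pt(d,q+.01,.4)-leg_pt(d,q-.01,.4))
    l=world(s,leg_pt(1,q,.4))-world(s,leg_pt(0,q,.4)); n=np.array([l[1],-l[0],0]); n/=np.linalg.norm(n)
    if n@v>0:n=-n
    r=15*abs(n[0])+9.5*abs(n[1]); r=r/1000+.009+extra
    return p+n*r+ZP*.018
E
python3 - <<'E'
from station import manip
from h import *
st=manip.get_state(); j0=st["qpos"]
for y in([1,0,0],[-1,0,0]):
    o=tool(ZP,y)
    a=push_tcp(0,.022); 
    print(o,[None if (q:=manip.ik(p,o)) is None else q.round(2) for p in(a+[0,0,.3],a,push_tcp(.6),push_tcp(1.2))],a,push_tcp(1.2))
E
```

```text
[np.float64(0.07059288589999414), np.float64(0.7035741925769522), np.float64(0.7035741925769522), np.float64(-0.07059288589999414)] [array([ 0.22,  0.25,  1.11, -0.2 ,  1.82,  0.17]), array([ 0.22,  0.36,  1.53, -0.2 ,  1.29,  0.28]), array([ 0.26,  0.21,  1.79, -0.21,  1.21,  0.34]), array([ 0.21,  0.07,  1.99, -0.22,  1.13,  0.31])] [0.61687936 0.147958   0.13486313] [0.45968105 0.11184511 0.0814565 ]
[np.float64(0.07059288589999414), np.float64(0.7035741925769522), np.float64(-0.7035741925769522), np.float64(0.07059288589999414)] [None, None, None, None] [0.61687936 0.147958   0.13486313] [0.45968105 0.11184511 0.0814565 ]
```

```bash
python3 - <<'E'
from station import manip
from h import *
manip.gripper_to(0.0,20)
o=tool(ZP,[1,0,0]); a=push_tcp(0,.022)
st=manip.get_state(); manip.move_straight(st["ee_pos"]+[0,0,.25],velocity=.3)
manip.move_to(a+[0,0,.3],o)
print(manip.get_state()["clock"])
manip.move_straight(a+[0,0,.06],velocity=.2)
manip.move_straight(a,velocity=.1)
st=manip.get_state();print(st["clock"],st["ee_pos"],a,st["wrist_force"],st["opening"])
ims=[]
for n in("scene","top"):
    c=manip.capture(n);np.save(f"pics/{n}1.npy",c,allow_pickle=True)
    x,y=(280,170) if n=="scene" else (230,130)
    ims.append(cv2.resize(c["img"][y:y+130,x:x+130],(400,400),interpolation=cv2.INTER_CUBIC))
cv2.imwrite("pics/p1.png",np.hstack(ims))
E
```

```text
5.5667
7.6667 [0.61723844 0.14801082 0.13524234] [0.61687936 0.147958   0.13486313] [0.0801422  0.22856021 0.73201318] 0.00027580830161636036
```

View pics/p1.png

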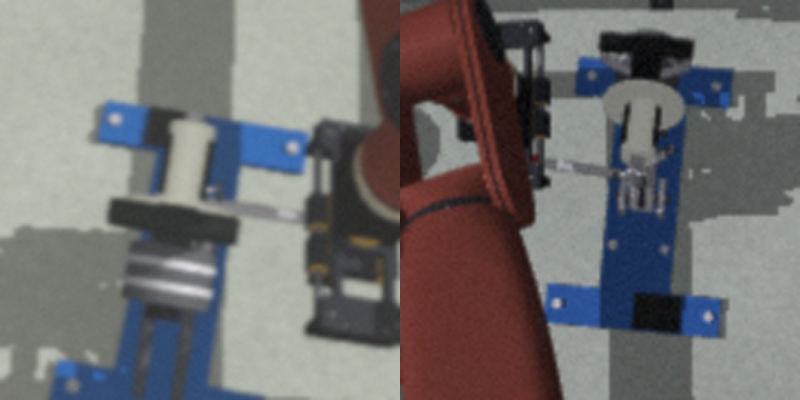

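The gripper is beside the frame with clear space, and its fingers are behind the leg (leg visible around (270,210) left and (580,165) right). Now the push, with force checked at each step.

```bash
python3 - <<'E'
from station import manip
from h import *
for q in(0,.15,.3,.45,.6,.75,.9,1.05):
    manip.move_straight(push_tcp(q),velocity=.07)
    st=manip.get_state();f=st["wrist_force"];print(q,round(st["clock"],2),f.round(1),(st["ee_pos"]-push_tcp(q)).round(4))
    if np.linalg.norm(f)>25: print("STOP");break
ims=[]
for n in("scene","top"):
    c=manip.capture(n);np.save(f"pics/{n}2.npy",c,allow_pickle=True)
    x,y=(280,170) if n=="scene" else (230,130)
    ims.append(cv2.resize(c["img"][y:y+130,x:x+130],(400,400),interpolation=cv2.INTER_CUBIC))
cv2.imwrite("pics/p2.png",np.hstack(ims))
E
```

```text
0 8.23 [ 0.7 -0.2  0.8] [0.     0.0001 0.0004]
0.15 8.68 [ 2.9 -3.2  0.7] [ 0.0006 -0.0003  0.0004]
0.3 9.11 [ 4.  -2.5  0.4] [ 0.0006 -0.      0.0003]
0.45 9.53 [ 3.5 -1.8 -0.3] [0.0004 0.0002 0.0002]
0.6 9.96 [ 2.5 -0.1 -1.5] [0.0001 0.0003 0.    ]
0.75 10.39 [ 1.5  0.9 -0.6] [-0.0004  0.0002 -0.0001]
0.9 10.82 [ 1.   0.1 -0.4] [-0.0004 -0.0001 -0.0001]
1.05 11.27 [ 0.5 -0.3 -0.5] [-0.0001 -0.0001  0.    ]
```

View pics/p2.png

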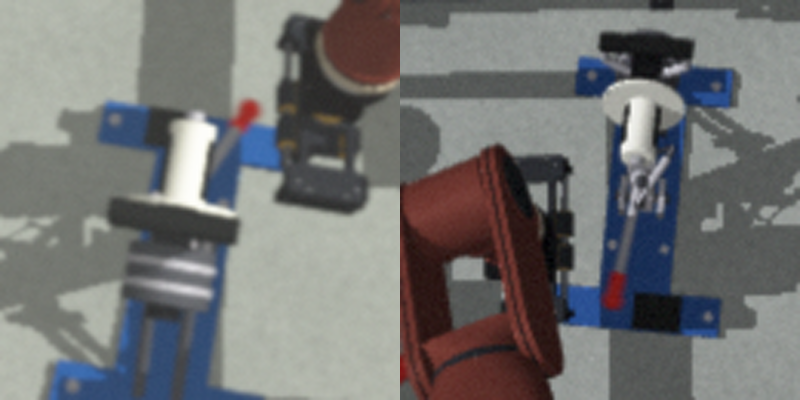

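The leg has gone past centre: the red foot is at the front, about (250,110) left and (615,290) right. I'll back off and measure its angle.

```bash
python3 - <<'E'
from station import manip
from h import *
p=manip.get_state()["ee_pos"]
manip.move_straight(p+[.02,.04,.05],velocity=.2); manip.move_straight(p+[.02,.08,.38],velocity=.35)
print(manip.get_state()["clock"])
C={}
for n in("scene","top"):
    c=C[n]=manip.capture(n);np.save(f"pics/{n}3.npy",c,allow_pickle=True)
    for q in(1.2,1.5,1.84): print(n,q,proj(c,[world(s,leg_pt(d,q,.4)) for d in(.13,.155)]).round(1).tolist())
    u=proj(c,world(s,leg_pt(.145,1.6,.4)))[0].astype(int)
    m=blob(red(c["img"]),(u[0]-20,u[1]-20,u[0]+20,u[1]+20)); k=np.argwhere(m)[:,::-1]; print("red",len(k),k.mean(0) if len(k) else 0)
ims=[cv2.resize(C[n]["img"][y:y+130,x:x+130],(400,400),interpolation=cv2.INTER_CUBIC) for n,x,y in(("scene",280,170),("top",230,130))]
cv2.imwrite("pics/p3.png",np.hstack(ims))
# grasp candidates
def hz(t): return world([0,0,s[2]],[-np.sin(t),0,-np.cos(t)])
fx=world([0,0,s[2]],[1,0,0])
for sg in(1,-1):
  for t,ang in((.4,.4),(.4,.2),(.4,0),(0,0)):
    h=world(s,frame_pt([0,0,.305],t)); z=hz(ang); o=tool(z,sg*world([0,0,s[2]],[np.cos(ang),0,-np.sin(ang)]))
    for lift in(.12,0):
        q=manip.ik(h+z*.019-z*lift,o); print(sg,t,ang,lift,None if q is None else q.round(2))
E
```

```text
12.95
scene 1.2 [[362.8, 212.5], [366.8, 208.4]]
scene 1.5 [[350.9, 209.2], [352.8, 204.6]]
scene 1.84 [[336.6, 208.2], [336.0, 203.4]]
red 64 [336.90625 203.5    ]
top 1.2 [[290.1, 217.2], [286.8, 222.9]]
top 1.5 [[300.0, 220.7], [298.7, 227.1]]
top 1.84 [[312.0, 221.1], [312.8, 227.5]]
red 66 [312.3030303  225.01515152]
1 0.4 0.4 0.12 [-0.09  0.8   0.44  0.    2.3   0.  ]
1 0.4 0.4 0 [-0.09  0.61  0.93  0.    2.    0.  ]
1 0.4 0.2 0.12 [-0.09  0.52  0.81  0.    2.01  0.  ]
1 0.4 0.2 0 [-0.09  0.44  1.13  0.    1.77  0.  ]
1 0.4 0 0.12 [-0.09  0.27  1.11 -0.    1.76  0.  ]
1 0.4 0 0 [-0.09  0.28  1.32 -0.    1.54  0.  ]
1 0 0 0.12 [-0.09 -0.02  1.38 -0.    1.78  0.  ]
1 0 0 0 [-0.09 -0.02  1.6  -0.    1.56  0.  ]
-1 0.4 0.4 0.12 None
-1 0.4 0.4 0 None
-1 0.4 0.2 0.12 None
-1 0.4 0.2 0 None
-1 0.4 0 0.12 None
-1 0.4 0 0 None
-1 0 0 0.12 None
-1 0 0 0 None
```

View pics/p3.png

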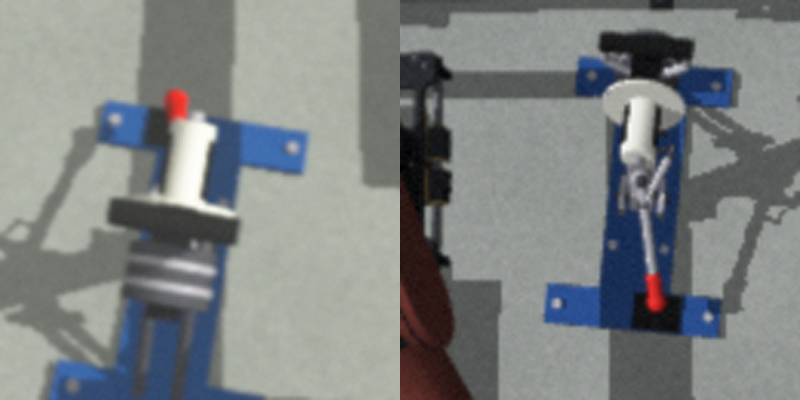

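The kickstand is down at its stop: the red foot matches the 1.84 rad prediction within 2 px in both views. Before gripping the handle I'll check clearance to the white flange.

```bash
python3 - <<'E'
from h import *
T=load("pics/top3.npy")
for nm,px in(("flange top",(310.,156.)),("flange L",(295.8,164.)),("flange R",(322.3,166.)),("hub tip",(307.,181.)),("bar",(309.7,144.5))):
    o,d=ray(T,*px); Rf=R.from_euler('z',s[2])*R.from_euler('y',.4); piv=np.array([s[0],s[1],.035])
    o2,d2=Rf.inv().apply(o-piv),Rf.inv().apply(d)
    for X in(0,-.02,-.04): print(nm,X,(o2+d2*(X-o2[0])/d2[0]).round(3))
E
```

```text
flange top 0 [ 0.    -0.005  0.242]
flange top -0.02 [-0.02  -0.006  0.269]
flange top -0.04 [-0.04  -0.007  0.296]
flange L 0 [0.    0.044 0.189]
flange L -0.02 [-0.02   0.042  0.217]
flange L -0.04 [-0.04   0.039  0.245]
flange R 0 [ 0.    -0.048  0.189]
flange R -0.02 [-0.02  -0.049  0.218]
flange R -0.04 [-0.04  -0.049  0.246]
hub tip 0 [0.    0.004 0.087]
hub tip -0.02 [-0.02   0.003  0.118]
hub tip -0.04 [-0.04   0.001  0.148]
bar 0 [ 0.    -0.003  0.304]
bar -0.02 [-0.02  -0.004  0.33 ]
bar -0.04 [-0.04  -0.005  0.355]
```

```bash
cat >> h.py <<'E'
D=.014
def grasp_pose(t,lift=0,dx=0.):
    h=world(s,frame_pt([dx,0,.305],t)); z=world([0,0,s[2]],[-np.sin(t),0,-np.cos(t)])
    return h+z*(D-lift), tool(z,world([0,0,s[2]],[np.cos(t),0,-np.sin(t)]))
E
python3 - <<'E'
from station import manip
from h import *
manip.gripper_to(.046,30)
p,o=grasp_pose(.4,.13); manip.move_to(p,o)
manip.move_straight(grasp_pose(.4,.04)[0],velocity=.15)
f0=manip.get_state()["wrist_force"]
for L in(.025,.015,.008,0):
    manip.move_straight(grasp_pose(.4,L)[0],velocity=.06)
    f=manip.get_state()["wrist_force"]-f0;print(L,f.round(1))
    if np.linalg.norm(f)>6:print("STOP");break
print(manip.get_state()["clock"])
ims=[]
for n,x,y in(("scene",270,150),("top",240,100)):
    c=manip.capture(n);np.save(f"pics/{n}4.npy",c,allow_pickle=True)
    ims.append(cv2.resize(c["img"][y:y+130,x:x+130],(400,400),interpolation=cv2.INTER_CUBIC))
cv2.imwrite("pics/p4.png",np.hstack(ims))
E
```

```text
0.025 [ 0.3 -1.3  0.1]
0.015 [-0.6 -1.  -1.8]
0.008 [-0.8 -1.3 -1. ]
0 [ 0.7 -1.1 -0.4]
17.225
```

View pics/p4.png

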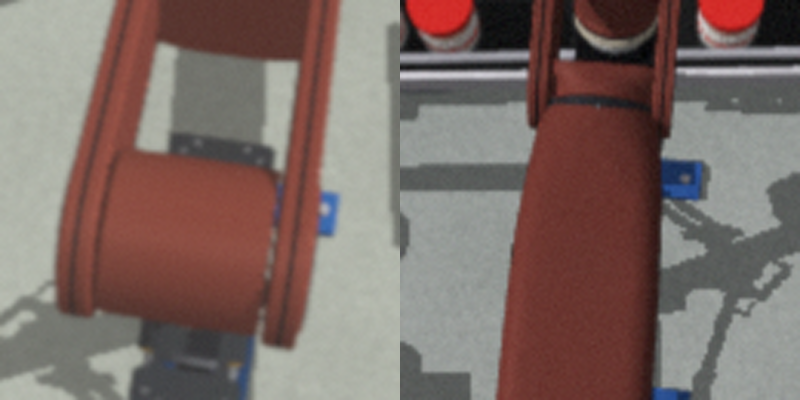

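The arm hides the handle in both views, and there was no contact on the way in. I'll close the gripper and use the final opening (should be 22 mm) to confirm the grasp.

```bash
python3 - <<'E'
from station import manip
from h import *
manip.gripper_to(.0,30); manip.wait(.2)
st=manip.get_state();print(st["opening"],st["wrist_force"].round(1),st["torque"].round(2),(st["ee_pos"]-grasp_pose(.4)[0]).round(4),st["clock"])
E
```

```text
0.02109360315980296 [-5.1  0.7  2.7] [ 0.02  0.73 -0.05] [-0.0006  0.0001  0.0003] 18.0917
```

```bash
python3 - <<'E'
from station import manip
from h import *
for t in(.36,.32,.28,.24,.20,.16,.12,.08,.05,.03):
    p,o=grasp_pose(t); manip.move_straight(p,velocity=.06,frame=o)
    st=manip.get_state();f=R.from_euler('z',-s[2]).apply(st["wrist_force"]);ft=f@[np.cos(t),0,-np.sin(t)];fr=f@[np.sin(t),0,np.cos(t)]
    print(t,round(st["clock"],2),"tang",round(ft,1),"rad",round(fr,1),"y",round(f[1],1),st["torque"].round(2),round(st["opening"],4))
    if np.linalg.norm(f)>30:print("STOP");break
E
```

```text
0.36 18.43 tang 3.9 rad -0.3 y 1.2 [ 0.03 -0.72 -0.07] 0.0212
0.32 18.77 tang 3.8 rad 0.7 y 2.1 [ 0.17 -0.69 -0.15] 0.0216
0.28 19.12 tang 3.2 rad 0.7 y 3.3 [ 0.36 -0.65 -0.23] 0.0212
0.24 19.46 tang 2.9 rad 1.0 y 5.3 [ 0.7  -0.57 -0.25] 0.0211
0.2 19.8 tang 2.4 rad 1.8 y 4.9 [ 0.86 -0.54 -0.31] 0.0212
0.16 20.14 tang 1.7 rad 1.3 y 6.3 [ 0.96 -0.44 -0.27] 0.0212
0.12 20.48 tang 1.0 rad -0.1 y 6.6 [ 1.05 -0.33 -0.22] 0.0213
0.08 20.82 tang 1.2 rad 1.8 y 8.1 [ 1.13 -0.34 -0.18] 0.0212
0.05 21.12 tang 0.5 rad 0.4 y 8.1 [ 1.15 -0.31 -0.15] 0.0213
0.03 21.37 tang 0.2 rad 1.8 y 7.8 [ 1.18 -0.21 -0.13] 0.0211
```

Tilting up works and the tangential force falls as expected. A sideways load of 8 N has built up from a small yaw or y error. I'll relieve it and then feel for the foot seating.

```bash
python3 - <<'E'
from station import manip
from h import *
off=np.zeros(3)
def show(t,n=""):
    w=np.mean([ (manip.wait(.04),manip.get_state()["wrist_force"])[1] for _ in range(3)],0); st=manip.get_state()
    f=R.from_euler('z',-s[2]).apply(w);print(n,round(t,4),round(st["clock"],2),f.round(1),st["torque"].round(2),st["ee_pos"].round(4));return f
f=show(.03,"start")
p,o=grasp_pose(.03)
k=0
while f[1]>2 and k<5:
    off=off+[0.0,.001,0]; manip.move_straight(p+off,velocity=.03,frame=o); f=show(.03,"y"+str(off[1])); k+=1
for t in(.02,.012,.006,0,-.003,-.006,-.009,-.012,-.015,-.018):
    p,o=grasp_pose(t); manip.move_straight(p+off,velocity=.03,frame=o); f=show(t)
    if f[0]>7:break
np.save("last.npy",np.r_[t,off])
E
```

```text
start 0.03 21.49 [0.4 7.8 0.8] [ 1.21 -0.19 -0.12] [0.554  0.0286 0.3261]
y0.001 0.03 21.87 [0.8 5.  2.6] [ 0.76 -0.17 -0.13] [0.554  0.0286 0.3261]
y0.002 0.03 22.24 [ 1.  -0.8  3.6] [-0.27 -0.02 -0.06] [0.5538 0.0287 0.3262]
 0.02 22.62 [ 0.5 -4.1  4.6] [-0.7   0.15 -0.05] [0.5509 0.029  0.3262]
 0.012 22.99 [ 0.1 -5.   4.8] [-0.88  0.1  -0.04] [0.5486 0.0293 0.3262]
 0.006 23.37 [ 0.6 -4.5  5. ] [-0.82  0.09 -0.06] [0.5469 0.0295 0.3263]
 0 23.74 [-0.  -4.7  5.5] [-0.85  0.15 -0.08] [0.5452 0.0297 0.3263]
 -0.003 24.12 [-0.2 -4.8  5.6] [-0.86  0.11 -0.11] [0.5443 0.0297 0.3263]
 -0.006 24.49 [ 0.8 -5.3  5.3] [-0.87 -0.05 -0.05] [0.5437 0.0298 0.3263]
 -0.009 24.87 [ 2.7 -4.6  4.7] [-0.92 -0.44 -0.09] [0.5432 0.0299 0.3263]
 -0.012 25.24 [ 5.4 -4.8  3.3] [-0.94 -0.72 -0.07] [0.5428 0.0299 0.3263]
 -0.015 25.62 [ 7.7 -4.5  2.7] [-0.88 -1.   -0.11] [0.5425 0.0299 0.3263]
```

The foot contact is clear: the pull rises steadily after about −0.004 rad, and the bar is within 3 mm of the predicted upright position. I'll relieve the leftover sideways load, then check that it holds and look.

```bash
python3 - <<'E'
from station import manip
from h import *
t,*off=np.load("last.npy");off=np.array(off)
def F():
    w=np.mean([(manip.wait(.05),manip.get_state()["wrist_force"])[1] for _ in range(4)],0);return R.from_euler('z',-s[2]).apply(w)
p,o=grasp_pose(t)
off[1]-=.001; manip.move_straight(p+off,velocity=.03,frame=o);print(F().round(1))
np.save("last.npy",np.r_[t,off])
for _ in range(3): manip.wait(.5);st=manip.get_state();print(F().round(1),st["ee_pos"].round(4),st["opening"].round(4),st["clock"])
ims=[]
for n,x,y in(("scene",270,150),("top",240,120)):
    c=manip.capture(n);np.save(f"pics/{n}5.npy",c,allow_pickle=True)
    print(n,"foot pred",proj(c,world(s,leg_pt(.155,1.84,0))).round(1),"other t=.05",proj(c,world(s,leg_pt(.155,1.84,.05))).round(1))
    m=blob(red(c["img"]),(290,180,360,250));k=np.argwhere(m)[:,::-1];print(len(k),k.mean(0) if len(k) else 0)
    ims.append(cv2.resize(c["img"][y:y+130,x:x+130],(400,400),interpolation=cv2.INTER_CUBIC))
cv2.imwrite("pics/p5.png",np.hstack(ims)); cv2.imwrite("pics/full5.png",np.vstack([load("pics/scene5.npy")["img"],load("pics/top5.npy")["img"]])[::1][:,:] if 0 else cv2.resize(np.hstack([load("pics/scene5.npy")["img"],load("pics/top5.npy")["img"]]),(800,250)))
E
```

```text
[ 7.7 -1.2  3. ]Traceback (most recent call last):
  File "<stdin>", line 9, in <module>
AttributeError: 'float' object has no attribute 'round'
```

```bash
python3 - <<'E'
from station import manip
from h import *
for _ in range(2): manip.wait(.4);st=manip.get_state();print(R.from_euler('z',-s[2]).apply(st["wrist_force"]).round(1),st["ee_pos"].round(4),st["opening"],st["clock"])
ims=[];full=[]
for n,x,y in(("scene",270,150),("top",240,120)):
    c=manip.capture(n);full.append(c["img"])
    print(n,"foot pred",proj(c,world(s,leg_pt(.155,1.84,0))).round(1),"t=.05",proj(c,world(s,leg_pt(.155,1.84,.05))).round(1))
    m=blob(red(c["img"]),(290,180,360,250));k=np.argwhere(m)[:,::-1];print(len(k),k.mean(0) if len(k) else 0)
    ims.append(cv2.resize(c["img"][y:y+130,x:x+130],(400,400),interpolation=cv2.INTER_CUBIC))
cv2.imwrite("pics/p5.png",np.hstack(ims)); cv2.imwrite("pics/full5.png",cv2.resize(np.hstack(full),(800,250)))
E
```

```text
[ 7.5 -1.3  3.3] [0.5425 0.0299 0.3263] 0.021214030446257144 27.1667
[ 8.  -1.   2.4] [0.5426 0.0299 0.3263] 0.0210723419123255 27.5667
scene foot pred [[335.7 210.4]] t=.05 [[335.8 209.2]]
0 0
top foot pred [[312.9 230.6]] t=.05 [[312.8 230.6]]
842 [306.8824228  224.31472684]
```

View pics/p5.png

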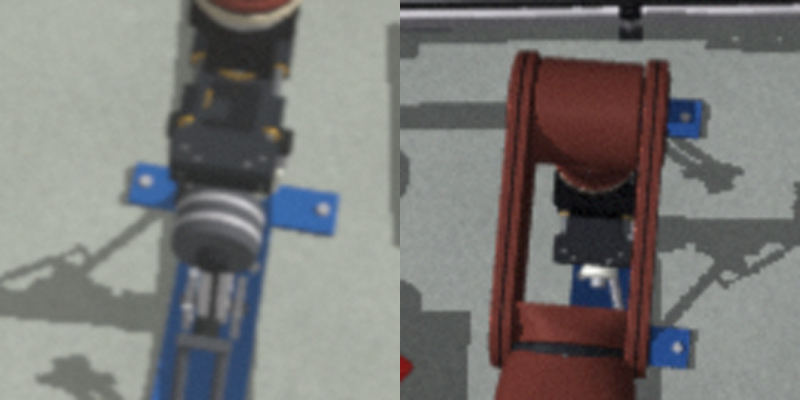

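View pics/full5.png

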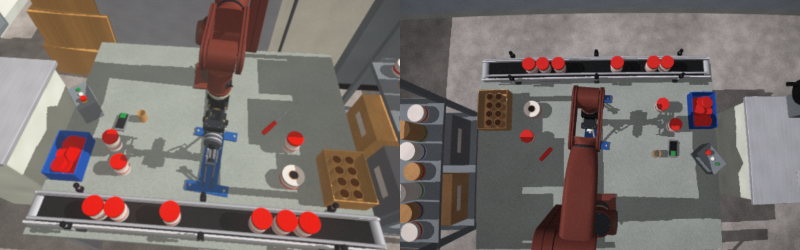

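The frame is upright in the gripper. The brake disc is at (215,225) left, and the leg shows at (615,285) right. The foot itself is hidden by the arm. The loose items look undisturbed, and the pull holds steady at about 8 N, so I'm handing it in.

```bash
python3 - <<'E'
from station import manip
manip.sign_off()
st=manip.get_state();print(st["clock"],st["wrist_force"].round(1),st["opening"])
E
```

```text
the job is handed in; nothing more can be done
the job is handed in; nothing more can be done
```

The job is handed in at about 27.6 s, with the kickstand down and the arm still holding the frame upright by its handle, foot pulled onto its pad.

- **Kickstand:** I pushed it from behind with the shut fingers, and it went over centre and snapped down. The red foot then matched the 1.84 rad stop prediction to within about 2–3 px in both views.
- **Frame:** I gripped the handle bar (the fingers stopped at 21 mm on the 22 mm bar) and swung the frame up until the pull began rising at about 0 rad, where the foot should seat. It was held with a steady 7.5–8 N forward pull, about 1 N sideways and no drift over roughly a second.
- **Sideways load:** About 8 N built up during the lift from a small pose error, and I relieved it before the final hold.
- **Not confirmed by sight:** The arm hid the foot and pad in both final views, so the seating rests on force and position alone. The bar ended about 2.5 mm from my predicted upright position, within my estimate's error.
- **Loose items:** In the last pictures the jars, roll, core, screwdriver and cradle looked undisturbed.

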